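# Anchor the boom stand and hold its microscope out at 100 mm

### The arm

A 6-joint arm with a two-finger parallel gripper is mounted at the origin on the work surface. World frame = base frame: x ahead of the robot, y to its left, z up, the work surface at z = 0. Lengths are in m, angles in rad, forces in N, time in s.
With the tool pointing down it reaches from about 0.35 to 0.975 m from the base axis. Payload 4.9 kg.
Tool frame: the origin (TCP) lies at the very end of the fingers, on their centre line; the grasp point (between the pads) lies 19 mm behind it; y points along the fingers, z is the direction in which the jaws open and shut, and the axes are right-handed (so a half turn about y gives the same grasp; the last joint's range is limited). The gripper opens to 85 mm and grips with 20 to 120 N. Pads are 22 mm wide; open, the fingers measure 114 mm over their backs; the gripper's body (76 mm by 85 mm) begins 54 mm behind the grasp point. The pads swing forward as they close: fully open they stand 13 mm farther back than shut.
Start: joints at [-1.388, 0.053, 1.613, -0, 1.476, -0.119], TCP at [0.186, -0.597, 0.231] pointing down, gripper open.
Joint ranges: [-3.01, 3.01], [-1.01, 2.22], [0.06, 2.58], [-1.02, 4.17], [0.09, 2.62], [-3.14, 3.14]. Speed limits (rad/s): [2.57, 2.57, 3.14, 3.14, 3.14, 3.14].

### API

Orientations are given as a rotation vector (axis times angle).
In Python, from station import ctrl gives the robot as it stands.
- The arm moves only by the tool arm_command, never from a script. Its argument "steps" is a list of rows, each a list of 3 entries, a list of its own where there are three numbers: the shift along the tool's x, y, z in m, then the turn, a rotation vector about the tool's x, y, z in degrees, then the opening, from 0 (shut) to 1 (fully open). In form: [[[dx, dy, dz], [ax, ay, az], gripper], ...]. A call has 1 to 5 rows; each row is the pose to reach, as a shift and turn from the pose measured when the call began, along the tool's axes at that moment; what a row does not reach only later rows make up. A row lasts 1/10 s, in which the tool goes at most 50 mm and 8.59 degrees, less where a joint would pass 70% of its speed; a pose out of reach is approached as far as the arm can. A call with a gripper value outside its range is refused whole. The fingers move at their own pace and stop on an object; "force" is the grip in N (left out, the last holds). Time passes only in rows, so rows that repeat a pose let the fingers close. It gives the time, the measured TCP pose, the force and the opening at its end, in the units of the state.
- ctrl.get_obs(): the state, without advancing time (a new reading comes with each control period).
- ctrl.get_image(name): name is "scene" or "top"; returns a dict with "img" (420x560x3 uint8, red, green, blue), "camera_matrix" (3x3 intrinsics, pixels), "world_from_camera" (4x4, takes a point from camera to world coordinates). Camera axes: x right, y up, looking along -z (the intrinsics and any distortion apply to the point x, -y, -z); pixel columns grow to the right and rows downward; lengths in m; the calibration is good to about 2 mm. A picture is of the moment at which its call begins. There is no depth.
- ctrl.finish_job(): hands the job in, once; it reports no verdict.
Trained networks look in a picture, given as the dict that the camera call returned (one of the last four; its "shot" number tells which), for a name from the list of things; names that differ only in an ending like _2 or _b are one class to them, and where a whole thing is asked for, a point or a joint stands for the part that bears it (a point fixed in the world has none). Each returns a list of dicts, best first, with "confidence" (0 to 1); they miss things now and then, are a little off and sometimes report something else, mostly with a low value. They report only what shows in the picture. A call takes as long as a camera call.
- ctrl.boxes_of(picture, name): "position" ([row, column] in pixels, amid what is visible of it).
The state is a dict: "t": time; "q": joint angles; "dq": joint speeds; "effort": joint torques, N m; "tool_pos": TCP position; "tool_rot": TCP orientation; "contact_force": force on the tool from outside, world axes, zero at the start; "wrist_torque": the same for the moment, N m; "opening": finger opening in m.
Only numpy, scipy, OpenCV 4.12 (cv2) and the standard library are available. Lean on these libraries where they do the work, as an engineer would, in place of code of your own. Each camera call takes 0.05 s, during which the arm holds its last target.

### The job

Anchor the small boom stand to the bench by pressing the lever on its base all the way down until it snaps over and stays down. Then squeeze the grip head at the end of the boom so that its lock button goes in, draw the boom out to 100 mm on its scale (the second long line level with the mouth of the sleeve), and finish while still squeezing the grip and holding the boom on that mark, because it springs back if let go and a colleague is about to tighten the clamp. Leave the dish and the small things lying about where they are.

Things in the scene. Friction and masses are not known exactly. Their poses are not given: they have to be found in the camera images.
- stand: Fixed. Origin: centre of its underside. Boom stand: round white vacuum base 136 mm across, 46 high; 22 mm column; on it a level aluminium sleeve, 28 mm square, 200 mm long along the stand's y from -100 mm (open mouth) to +100, axis 225 mm above the bench. Thumbscrews: on top of the sleeve 60 mm from the column towards the mouth, 253 mm high; on the clamp's +x. Lever to -x, boom to -y.
- base_lever (a joint): Base lever, hinged at the base's rim about a level axis along the stand's y (62 mm from the column axis towards -x, 38 mm above the bench). 0 = sprung up, 0.55 rad above level; 0.55 = level, down on its stop. Resists with 1 to 2 N at the pad, up to 9 N at 0.2 to 0.3 rad, snaps over near 0.4 and then stays at about 0.54 by itself.
- lever_pad (a point): Middle of the top of the black ribbed pad at the lever's free end (40 mm long, 44 wide, 9 thick), 70 mm from the hinge. About 80 mm above the bench with the lever up; 44 mm when down, then 132 mm from the column axis towards the stand's -x. Nothing lies under it. The point turns with the lever.
- boom (a joint): How far the boom is drawn out, m: 0 parked, 0.130 at its far stop. Equal to the scale reading. While parked a lock pin holds it (1 mm of play); with the lock button in by 3.5 mm or more it slides freely. A return spring draws it back with 3 to 4.5 N all the time; let go, it runs back to about 20 mm.
- sleeve_mouth (a point): Upper edge, middle, of the sleeve's open mouth, where the scale is read: cross lines on the top face of the 18 mm square steel bar every 10 mm, those at 0, 50 and 100 mm over the whole width of the bar, the others half as long. 0 is at the mouth when the boom is parked.
- boom_grip (a point): Black grip head, boom's end. Origin: centre, 225 mm above the bench, 28 mm beyond the mouth when parked. Axes as the stand's. Block 30 mm along x (squeeze direction; 36 with the button out, 31 in), 46 along y, 36 high. Lock button in its +x side. Boom runs out to -y. On its -y side an upright pen microscope, 44 mm ring, axis 47 mm from the origin, 120 to 243 mm high. 60 mm clear on both x sides.
- lock_button (a joint): How far the lock button is pressed in, m: 0 out, 0.005 fully in (about 7 N). It springs out when let go.
- button_face (a point): Middle of the lock button's outer face (18 mm along y, 22 mm high), 21 mm from the grip head's centre towards its +x while out.
- petri_dish: Closed Petri dish, 92 mm across, 16 mm high, lying below the place the microscope is drawn out to. Loose, to be left alone. Origin: centre of its underside.
- oil_bottle: Small amber dropper bottle, 28 mm across, 58 mm high, beside the base lever. Loose, to be left alone. Origin: centre of its underside.
- tweezers: Steel tweezers lying flat, 135 mm long, 10 mm high. Loose, to be left alone. Origin: their middle, on the bench.
- slide_box: Grey slide box with white lid, 84 x 100 mm, 35 mm high, beyond the boom. Loose, to be left alone. Origin: centre of its underside.
- tally_counter: Round steel hand counter, 44 mm across, 38 mm high. Loose, to be left alone. Origin: centre of its underside.
- objective_case: Clear round case with a brass objective, 42 mm across, 50 mm high. Loose, to be left alone. Origin: centre of its underside.
- marker_pen: White marker with black cap lying flat, 120 mm long, 13 mm thick. Loose, to be left alone. Origin: its middle, on the bench.

How it is judged:
On the way, in this order (a step that is already met when the one before it is completed fails the run):
1. the base lever is down on its stop, the boom still parked (value of joint base_lever above 0.5 rad and value of joint boom below 0.006 m), for 0.2 s.
2. the grip head is squeezed and its lock button in (value of joint lock_button above 0.003 m and contact force between the fingers and boom above 3 N), for 0.1 s.
At the end, for the whole second after the job is handed in: The base lever is down on its stop (over 0.50 rad), the boom stands still at 100 mm within 3 mm, and the gripper still squeezes the grip head with the lock button in (over 3 mm, over 3 N) (all of step 2 and value of joint base_lever above 0.5 rad and value of joint boom between 0.097 and 0.103 m and velocity of joint boom between -0.01 and 0.01 m/s); the arm keeps its last pose, push and grip.
It fails at once if a small thing on the bench is shifted by more than 20 mm (distance of any of petri_dish, oil_bottle, tweezers, slide_box, tally_counter, objective_case, marker_pen from where it was at the start of the episode above 0.02 m).
It fails at once if the bottle or the objective case is knocked over (angle between any of oil_bottle, objective_case's own z axis and vertical above 0.6 rad).
It also fails if it takes over 45 s, if anything falls off the work surface, if the arm or the gripper's body presses on something with over 40 N, if the wrist force passes 120 N, or if a joint passes its speed limit or range.

## Working session

There is one attempt and no reset: what is moved stays moved. The work goes in short steps, Python scripts to look and compute and a tool call to move; the robot and the scene stay as the last step left them, time stands still between calls to the robot, and variables do not carry over. Pictures are saved under pics/ and viewed, and the job is handed in when it is done.

Besides the shell and the picture viewer there is one more tool, called after "Request:" in YAML: its name, and indented under it one key for each argument. arm_command: Moves the arm, as the interface text tells. Its arguments: {"type":"object","properties":{"steps":{"type":"array"},"force":{"type":"number"}},"required":["steps"]}

```bash
ls; mkdir -p pics
cat > h.py <<'E'
import numpy as np, cv2
from station import ctrl
def save(p,n): cv2.imwrite(f'pics/{n}.png', cv2.cvtColor(p['img'],cv2.COLOR_RGB2BGR))
def ray(p,rc):
    K=np.array(p['camera_matrix']);T=np.array(p['world_from_camera'])
    d=np.linalg.inv(K)@[rc[1],rc[0],1]; d=np.array([d[0],-d[1],-d[2]])
    return T[:3,3],T[:3,:3]@d
def atz(p,rc,z):
    o,d=ray(p,rc); return o+d*(z-o[2])/d[2]
def proj(p,X):
    K=np.array(p['camera_matrix']);T=np.array(p['world_from_camera'])
    c=T[:3,:3].T@(np.array(X)-T[:3,3]); u=K@[c[0],-c[1],-c[2]]; return np.array([u[1],u[0]])/u[2]
def tri(a,ra,b,rb):
    o1,d1=ray(a,ra);o2,d2=ray(b,rb)
    s=np.linalg.lstsq(np.c_[d1,-d2],o2-o1,rcond=None)[0]
    P,Q=o1+s[0]*d1,o2+s[1]*d2
    return (P+Q)/2,np.linalg.norm(P-Q)
E
python3 - <<'E'
from h import *
a=ctrl.get_image('scene');b=ctrl.get_image('top');save(a,'s0');save(b,'t0')
for p in(a,b):
    print(p['world_from_camera'],p['camera_matrix'],p.keys())
    for n in ['stand','lever_pad','sleeve_mouth','boom_grip','button_face','petri_dish','oil_bottle','tweezers','slide_box','tally_counter','objective_case','marker_pen']:
        print(n,[(np.round(x['position']),round(x['confidence'],2)) for x in ctrl.boxes_of(p,n)][:3])
print(ctrl.get_obs())
E
```

```text
pics
[[-0.77221672 -0.37055538  0.5161105   1.10070422]
 [ 0.63494625 -0.42079783  0.64789849  0.70204635]
 [-0.02290409  0.82802047  0.56022987  0.7317751 ]
 [ 0.          0.          0.          1.        ]] [[419.13321425   0.         276.13090452]
 [  0.         419.13321425 209.56411366]
 [  0.           0.           1.        ]] dict_keys(['img', 'camera_matrix', 'world_from_camera', 'shot'])
stand [(array([230., 302.]), 0.77)]
lever_pad [(array([240., 337.]), 0.73), (array([180., 267.]), 0.62), (array([280., 361.]), 0.43)]
sleeve_mouth [(array([232., 300.]), 0.56), (array([314., 288.]), 0.29)]
boom_grip [(array([175., 267.]), 0.69), (array([234., 310.]), 0.6)]
button_face [(array([180., 266.]), 0.53), (array([239., 339.]), 0.36), (array([280., 361.]), 0.23)]
petri_dish [(array([218., 241.]), 0.71)]
oil_bottle [(array([283., 360.]), 0.48)]
tweezers [(array([234., 313.]), 0.51)]
slide_box [(array([255., 232.]), 0.79)]
tally_counter [(array([313., 290.]), 0.79)]
objective_case [(array([306., 333.]), 0.87), (array([180., 264.]), 0.55)]
marker_pen [(array([176., 245.]), 0.59)]
[[-0
[... 994 characters left out ...]
er_pen [(array([275., 419.]), 0.49)]
{'t': 1.3, 'q': array([-1.38801364e+00,  5.26719607e-02,  1.61293821e+00,  6.35843220e-06,
        1.47597894e+00, -1.19007445e-01]), 'dq': array([-9.51481319e-05, -3.68929661e-04,  3.82143340e-04,  1.49885999e-03,
        1.77721864e-03, -9.58760270e-04]), 'effort': array([ 2.75379243e-04, -3.93669748e+01, -3.70459306e+01, -9.22259346e-05,
        5.59569035e-04, -3.75866335e-06]), 'tool_pos': array([ 0.18576105, -0.59672577,  0.23129812]), 'tool_rot': array([-0.31306007,  2.05896166, -2.0589686 ]), 'contact_force': array([0.65506617, 0.72315664, 0.62624373]), 'wrist_torque': array([ 0.00711082, -0.05276875,  0.00510498]), 'opening': 0.08546707315836098}
```

```bash
python3 -c "
import cv2
for n,(r0,r1,c0,c1) in {'s0':(130,340,190,400),'t0':(140,310,170,450)}.items():
    i=cv2.imread(f'pics/{n}.png')[r0:r1,c0:c1]
    f=min(800/i.shape[1],600/i.shape[0]);cv2.imwrite(f'pics/{n}z.png',cv2.resize(i,None,fx=f,fy=f,interpolation=cv2.INTER_CUBIC));print(n,f)
"
```

```text
s0 2.857142857142857
t0 2.857142857142857
```

View pics/s0.png

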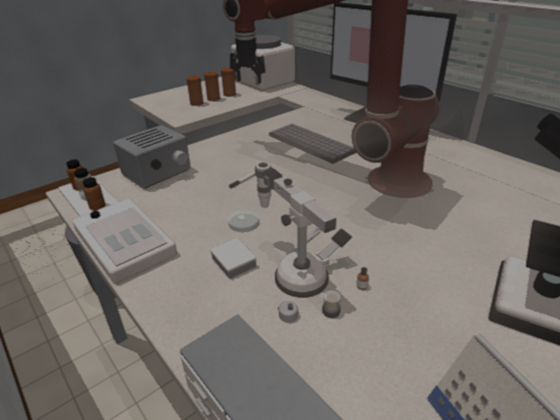

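View pics/t0.png

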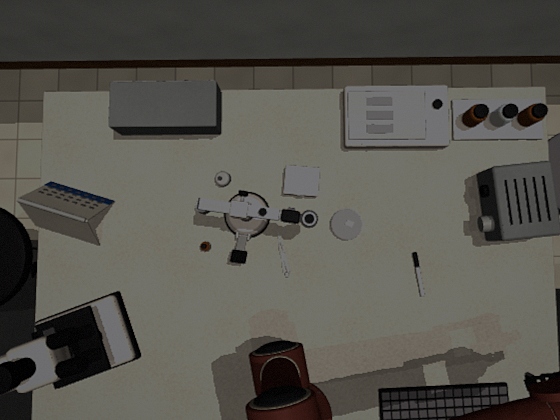

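View pics/s0z.png

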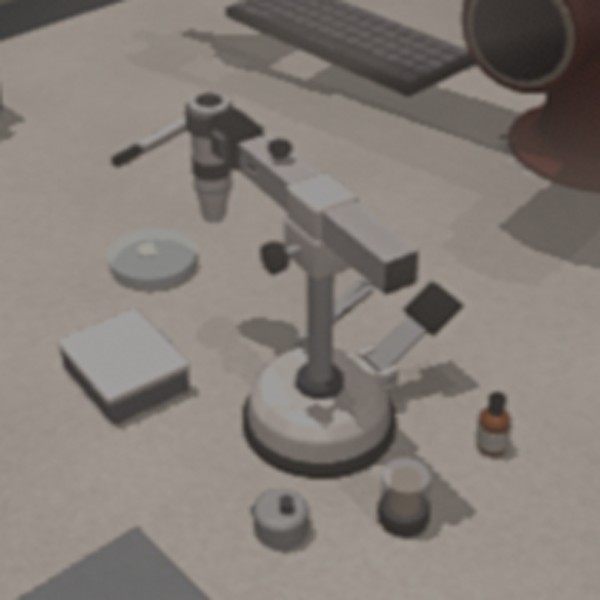

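View pics/t0z.png

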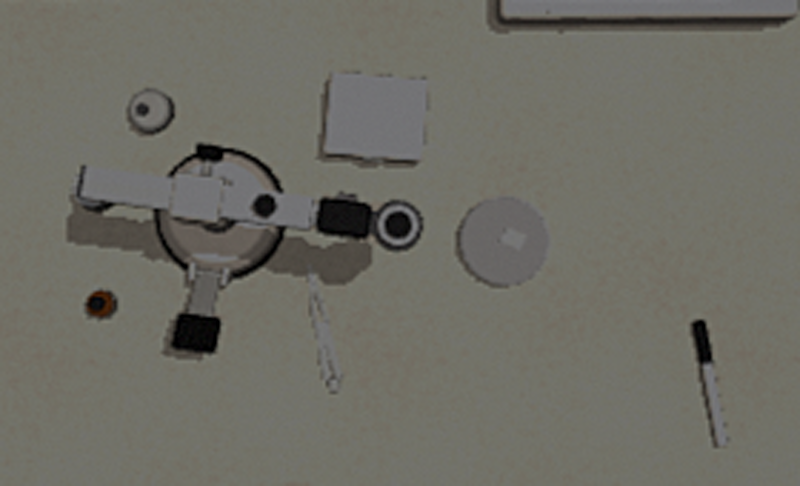

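Run:
```python
from h import *
a=ctrl.get_image('scene');b=ctrl.get_image('top')
f=2.857142857
T=lambda x,y:(140+y/f-.3,170+x/f-.3)
S=lambda x,y:(130+y/f-.3,190+x/f-.3)
for n,x,y,z in [('grip',344,218,.243),('ring',398,224,.243),('sleeveback',81,186,.239),('sleevemouth',316,212,.239),('screw',264,206,.253),('pad',196,333,.08),('base',221,212,.046),('basebot',221,215,.0),('bottle',100,304,.058),('dish',504,240,.016),('tw1',312,280,.005),('tw2',334,388,.005),('box',376,116,.035)]:
    print(n,atz(b,T(x,y),z).round(4))
for n,t,s in [('ring',(398,224),(209,100)),('pad',(196,333),(433,307)),('screw',(264,204),(280,146))]:
    print(n,tri(b,T(*t),a,S(*s)))
print('basescene',atz(a,S(320,420),0))
```

```text
grip [0.5543 0.0078 0.243 ]
ring [ 0.5489 -0.0385  0.243 ]
sleeveback [0.5836 0.2352 0.239 ]
sleevemouth [0.5599 0.0319 0.239 ]
screw [0.5644 0.0759 0.253 ]
pad [0.4539 0.1522 0.08  ]
base [0.5727 0.1313 0.046 ]
basebot [0.5726 0.1355 0.    ]
bottle [0.4822 0.249  0.058 ]
dish [ 0.5447 -0.1516  0.016 ]
tw1 [0.5056 0.0424 0.005 ]
tw2 [0.3969 0.0206 0.005 ]
box [ 0.669  -0.0234  0.035 ]
ring (array([ 0.54893432, -0.0384811 ,  0.24276507]), np.float64(3.4547116727394404e-06))
pad (array([0.45436067, 0.15181544, 0.07899443]), np.float64(0.0013213840527487972))
screw (array([0.56608289, 0.07585303, 0.25301669]), np.float64(1.630806490243886e-05))
basescene [0.56961105 0.13100856 0.        ]
```

```bash
cat >> h.py <<'E'
from scipy.spatial.transform import Rotation as Ro
c,s=np.cos(.126),np.sin(.126)
Y=np.array([s,c,0]);X=np.array([c,-s,0]);O=np.array([.571,.1351,0])
def goal(sx,sy,z): return O+sx*X+sy*Y+[0,0,z]
def Rt(sign=1):
    y=np.array([0,0,-1.]); z=sign*X; return np.c_[np.cross(y,z),y,z]
def go(pos,R=None):
    o=ctrl.get_obs(); R0=Ro.from_rotvec(o['tool_rot']).as_matrix()
    d=R0.T@(np.array(pos)-o['tool_pos'])
    r=np.degrees(Ro.from_matrix(R0.T@R).as_rotvec()) if R is not None else None
    print('shift',d.round(4),'turn',None if r is None else r.round(2))
    return d,r
E
python3 - <<'E'
from h import *
o=ctrl.get_obs();print(o['t']);print(Ro.from_rotvec(o['tool_rot']).as_matrix().round(3))
for s in(1,-1): go([.42,-.2,.2],Rt(s)); go(goal(-.125,0,.11),Rt(s))
E
```

```text
1.4
[[-0.955  0.     0.297]
 [-0.297  0.    -0.955]
 [-0.    -1.    -0.   ]]
shift [-0.3416  0.0313 -0.3092] turn [ -0.   -65.49  -0.  ]
shift [-0.4716  0.1213 -0.6361] turn [ -0.   -65.49  -0.  ]
shift [-0.3416  0.0313 -0.3092] turn [  0.   114.51  -0.  ]
shift [-0.4716  0.1213 -0.6361] turn [  0.   114.51  -0.  ]
```

Request:
arm_command:
  steps:
    - [[-0.342,0.031,-0.309],[0,-65.5,0],0]
    - [[-0.342,0.031,-0.309],[0,-65.5,0],0]
    - [[-0.342,0.031,-0.309],[0,-65.5,0],0]
    - [[-0.342,0.031,-0.309],[0,-65.5,0],0]
    - [[-0.342,0.031,-0.309],[0,-65.5,0],0]
  force: 40

```text
t: 1.9
tool_pos: [0.3134, -0.3804, 0.2145]
tool_rot: [-0.921, 1.576, -1.577]
contact_force: [0.5, -0.1, 0.1]
opening: 0.0124
```

Run:
```python
from h import *
o=ctrl.get_obs();print(o['t'],o['tool_pos'],o['q'])
go([.42,-.2,.2],Rt(1)); go(goal(-.125,0,.11),Rt(1))
```

```text
1.9 [ 0.31340865 -0.38037632  0.21451343] [-1.03286148e+00 -2.61653366e-01  1.93205328e+00  1.96121711e-04
  1.47057053e+00 -5.19386743e-01]
shift [-0.2095  0.0145  0.0042] turn [-3.00e-02 -2.22e+01  1.00e-02]
shift [-0.5283  0.1043 -0.1446] turn [-3.00e-02 -2.22e+01  1.00e-02]
```

Request:
arm_command:
  steps:
    - [[-0.21,0.0145,0.004],[0,-22.2,0],0]
    - [[-0.21,0.0145,0.004],[0,-22.2,0],0]
    - [[-0.21,0.0145,0.004],[0,-22.2,0],0]
    - [[-0.528,0.104,-0.145],[0,-22.2,0],0]
    - [[-0.528,0.104,-0.145],[0,-22.2,0],0]

```text
t: 2.4
tool_pos: [0.403, -0.1548, 0.1821]
tool_rot: [-1.146, 1.299, -1.303]
contact_force: [1.7, -0.0, -0.6]
opening: 0.0001
```

Run:
```python
from h import *
o=ctrl.get_obs();print(o['t'],o['tool_pos'],o['q'])
go(goal(-.125,0,.11),Rt(1))
```

```text
2.4 [ 0.40296526 -0.15484201  0.18211393] [-5.39641756e-01 -4.08868453e-01  2.09901658e+00  6.22352818e-05
  1.44922142e+00 -4.13614678e-01]
shift [-0.3088  0.0719  0.0051] turn [-0.12 -0.    0.05]
```

Request:
arm_command:
  steps:
    - [[-0.309,0.072,0.005],[0,0,0],0]
    - [[-0.309,0.072,0.005],[0,0,0],0]
    - [[-0.309,0.072,0.005],[0,0,0],0]
    - [[-0.309,0.072,0.005],[0,0,0],0]
    - [[-0.309,0.072,0.005],[0,0,0],0]

```text
t: 2.9
tool_pos: [0.4374, 0.0866, 0.1255]
tool_rot: [-1.145, 1.298, -1.304]
contact_force: [0.4, 0.2, 0.1]
opening: -0.0004
```

Request:
arm_command:
  steps:
    - [[-0.075,0.015,0.0],[0,0,0],0]
    - [[-0.075,0.015,0.0],[0,0,0],0]

```text
t: 3.1
tool_pos: [0.4463, 0.164, 0.1099]
tool_rot: [-1.146, 1.297, -1.301]
contact_force: [0.8, -0.3, 0.9]
opening: -0.0002
```

Run:
```python
from h import *
o=ctrl.get_obs();print(o['t'],o['tool_pos'],o['q'])
go(goal(-.125,0,.09),Rt(1))
a=ctrl.get_image('scene');b=ctrl.get_image('top')
i=np.hstack([cv2.resize(a['img'][150:330,220:400],(400,400),interpolation=cv2.INTER_CUBIC),cv2.resize(b['img'][160:300,190:330],(400,400),interpolation=cv2.INTER_CUBIC)])
save({'img':i},'p1')
```

```text
3.1 [0.4462943  0.164014   0.10985895] [ 1.96214967e-01 -2.08752214e-01  2.06897298e+00 -1.27776115e-03
  1.27832030e+00  3.19563509e-01]
shift [0.013  0.0199 0.0022] turn [-0.19  0.17  0.01]
```

View pics/p1.png

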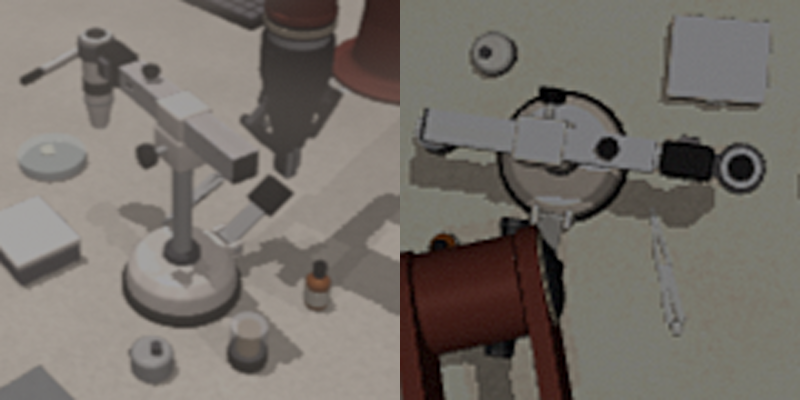

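Request:
arm_command:
  steps:
    - [[0.013,0.01,0.002],[0,0,0],0]
    - [[0.013,0.03,0.002],[0,0,0],0]
    - [[0.013,0.042,0.0],[0,0,0],0]
    - [[0.013,0.054,-0.002],[0,0,0],0]
    - [[0.013,0.062,-0.003],[0,0,0],0]

```text
t: 3.7
tool_pos: [0.441, 0.1498, 0.0464]
tool_rot: [-1.149, 1.298, -1.3]
contact_force: [-0.3, -1.4, 0.2]
opening: 0.0003
```

Request:
arm_command:
  steps:
    - [[0,0.004,0],[0,0,0],0]
    - [[0,0.006,0],[0,0,0],0]
    - [[0,0.006,0],[0,0,0],0]

```text
t: 4.0
tool_pos: [0.4409, 0.1497, 0.0436]
tool_rot: [-1.151, 1.301, -1.299]
contact_force: [-14.6, -1.0, 25.6]
opening: -0.0002
```

Run:
```python
from h import *
a=ctrl.get_image('scene')
save({'img':cv2.resize(a['img'][200:320,260:400],(700,600),interpolation=cv2.INTER_CUBIC)},'p2')
```

```text
(no output)
```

View pics/p2.png

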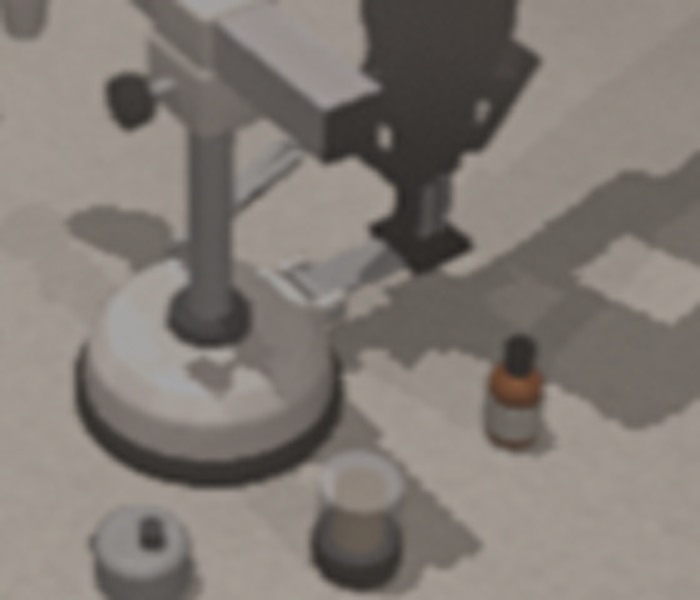

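Request:
arm_command:
  steps:
    - [[0,-0.05,0],[0,0,0],0]
    - [[0,-0.1,0],[0,0,0],0]
    - [[0,-0.15,0],[0,0,0],0]
    - [[0.02,-0.2,0],[0,0,0],0]
    - [[0.06,-0.25,0],[0,0,0],0]

```text
t: 4.55
tool_pos: [0.4358, 0.1025, 0.2801]
tool_rot: [-1.15, 1.297, -1.299]
contact_force: [1.1, -0.2, -0.0]
opening: 0.0001
```

Run:
```python
from h import *
o=ctrl.get_obs();print(o['t'],o['tool_pos'],o['q'])
go(goal(0,-.128,.31),Rt(1))
a=ctrl.get_image('scene')
save({'img':cv2.resize(a['img'][200:320,260:400],(700,600),interpolation=cv2.INTER_CUBIC)},'p3')
```

```text
4.55 [0.43580344 0.10250675 0.28011337] [ 6.50871106e-02 -4.15182202e-01  1.94162089e+00 -9.14885721e-04
  1.61517045e+00  1.86039919e-01]
shift [ 0.0794 -0.0298  0.1296] turn [-0.01  0.29  0.05]
```

View pics/p3.png

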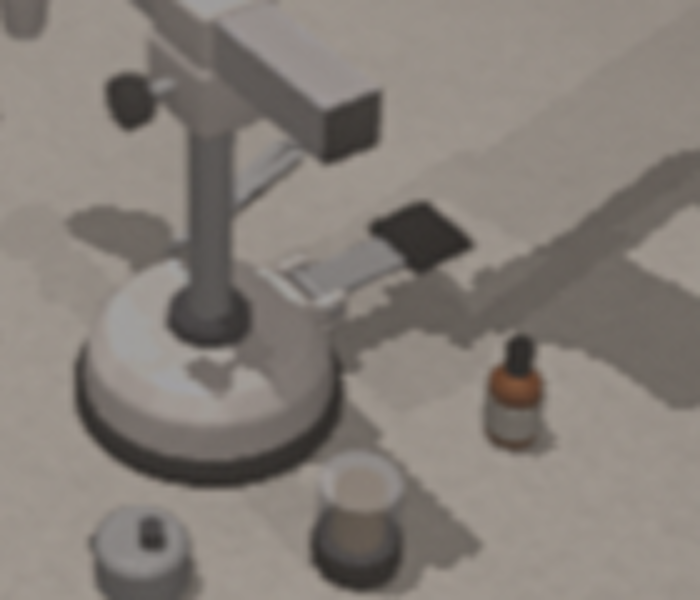

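The lever stays level with the tool gone. Now I'll move to above the grip head, raising first and opening the fingers.

Request:
arm_command:
  steps:
    - [[0.03,-0.03,0.02],[0,0,0],1]
    - [[0.06,-0.03,0.06],[0,0,0],1]
    - [[0.079,-0.03,0.1],[0,0,0],1]
    - [[0.079,-0.03,0.13],[0,0,0],1]
    - [[0.079,-0.03,0.13],[0,0,0],1]

```text
t: 5.1
tool_pos: [0.5589, 0.0024, 0.3177]
tool_rot: [-1.142, 1.294, -1.31]
contact_force: [-0.5, 0.2, -0.9]
opening: 0.0723
```

Run:
```python
from h import *
o=ctrl.get_obs();print(o['t'],o['tool_pos'],o['opening'])
go(goal(0,-.128,.204),Rt(1))
a=ctrl.get_image('scene');b=ctrl.get_image('top')
i=np.hstack([cv2.resize(a['img'][100:240,220:360],(400,400),interpolation=cv2.INTER_CUBIC),cv2.resize(b['img'][160:300,230:370],(400,400),interpolation=cv2.INTER_CUBIC)])
save({'img':i},'p4')
```

```text
5.1 [0.55891768 0.00237314 0.31767563] 0.07229945677204948
shift [-0.0055  0.1136 -0.0057] turn [-0.53 -0.11  0.15]
```

View pics/p4.png

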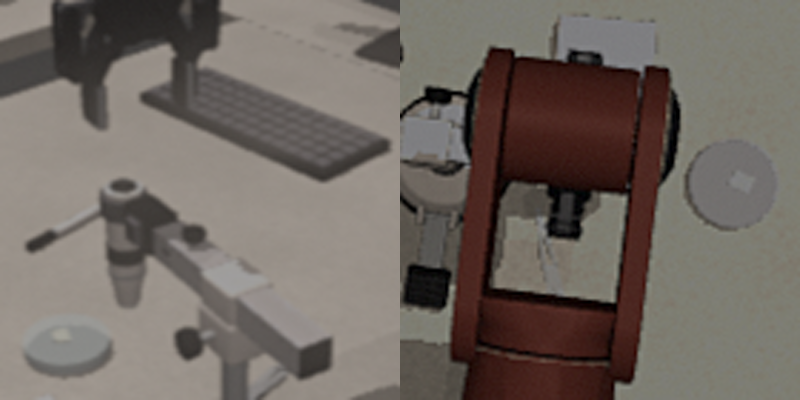

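Request:
arm_command:
  steps:
    - [[-0.005,0.02,-0.006],[0,0,0],1]
    - [[-0.005,0.04,-0.006],[0,0,0],1]
    - [[-0.005,0.06,-0.006],[0,0,0],1]
    - [[-0.005,0.08,-0.006],[0,0,0],1]
    - [[-0.005,0.08,-0.006],[0,0,0],1]

```text
t: 5.7
tool_pos: [0.5494, 0.01, 0.235]
tool_rot: [-1.147, 1.297, -1.304]
contact_force: [-0.3, -0.2, -0.7]
opening: 0.0854
```

Run:
```python
from h import *
o=ctrl.get_obs();print(o['t'],o['tool_pos'],o['opening'],o['contact_force'])
go(goal(0,-.128,.204),Rt(1))
a=ctrl.get_image('scene')
save({'img':cv2.resize(a['img'][120:240,220:360],(700,600),interpolation=cv2.INTER_CUBIC)},'p5')
```

```text
5.7 [0.54940749 0.00997577 0.23497102] 0.08538284324048839 [-0.27590492 -0.24345897 -0.71103863]
shift [0.0011 0.031  0.0056] turn [-0.19  0.05  0.15]
```

View pics/p5.png

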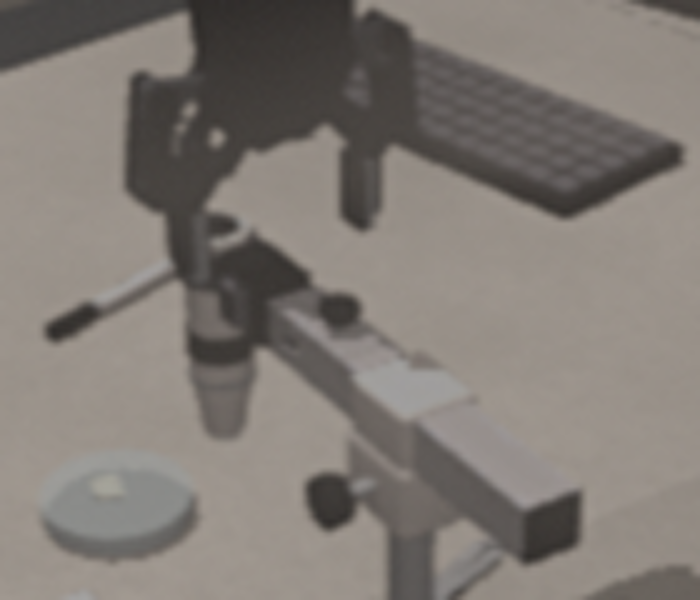

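Request:
arm_command:
  steps:
    - [[0.001,0.016,0.0055],[0,0,0],1]
    - [[0.001,0.032,0.0055],[0,0,0],1]
    - [[0.001,0.032,0.0055],[0,0,0],1]
    - [[0.001,0.032,0.0055],[0,0,0],1]

```text
t: 6.15
tool_pos: [0.5556, 0.0081, 0.2043]
tool_rot: [-1.146, 1.296, -1.305]
contact_force: [0.4, -0.3, -0.1]
opening: 0.0851
```

Run:
```python
from h import *
o=ctrl.get_obs();print(o['t'],o['tool_pos'],o['opening'],o['contact_force'])
go(goal(0,-.128,.204),Rt(1))
```

```text
6.15 [0.55563339 0.0080563  0.2043009 ] 0.08508787418419717 [ 0.37187069 -0.31012904 -0.05676844]
shift [ 0.      0.0003 -0.0007] turn [-0.27  0.05  0.15]
```

Request:
arm_command:
  steps:
    - [[0,0,0],[0,0,0],0]
    - [[0,0,0],[0,0,0],0]
    - [[0,0,0],[0,0,0],0]
    - [[0,0,0],[0,0,0],0]
    - [[0,0,0],[0,0,0],0]
  force: 40

```text
t: 6.65
tool_pos: [0.5558, 0.0081, 0.2057]
tool_rot: [-1.145, 1.296, -1.306]
contact_force: [-3.5, 0.4, 5.8]
opening: 0.03
```

Run:
```python
from h import *
o=ctrl.get_obs();print(o['t'],o['tool_pos'],o['opening'],o['contact_force'])
go(goal(0,-.128,.204),Rt(1))
a=ctrl.get_image('scene');print(ctrl.get_obs()['t'])
save({'img':cv2.resize(a['img'][120:240,220:360],(700,600),interpolation=cv2.INTER_CUBIC)},'p6')
```

```text
6.65 [0.55576406 0.00809304 0.20568943] 0.030046689512577753 [-3.4667356   0.43695039  5.77816332]
shift [ 0.0001  0.0017 -0.0009] turn [-0.3   0.01  0.14]
6.7
```

View pics/p6.png

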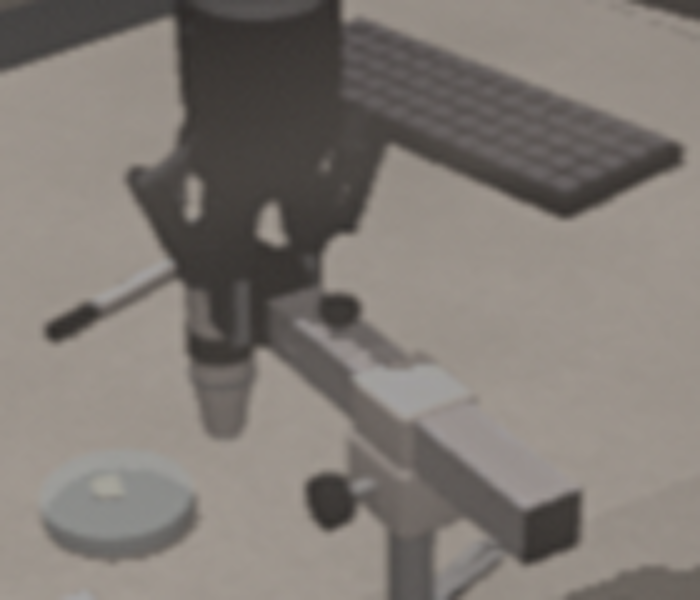

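Request:
arm_command:
  steps:
    - [[0.008,0,0],[0,0,0],0]
    - [[0.02,0,0],[0,0,0],0]
    - [[0.032,0,0],[0,0,0],0]
    - [[0.042,0,0],[0,0,0],0]
    - [[0.05,0,0],[0,0,0],0]

```text
t: 7.2
tool_pos: [0.5486, -0.0409, 0.2057]
tool_rot: [-1.145, 1.299, -1.303]
contact_force: [-5.3, 6.0, 3.2]
opening: 0.0303
```

```bash
cat >> h.py <<'E'
def st():
    o=ctrl.get_obs(); d=o['tool_pos']-np.array([0.55576406,0.00809304,0.20568943])
    R=Ro.from_rotvec(o['tool_rot']).as_matrix()
    print('t',o['t'],'draw',-(d@Y).round(5),'lat',(d@X).round(5),'z',d[2].round(5),'f',o['contact_force'].round(2),'open',o['opening'],'tool',(R.T@[0,0,1]).round(4),(R.T@-Y).round(4))
E
python3 - <<'E'
from h import *
st()
a=ctrl.get_image('scene');st()
save({'img':cv2.resize(a['img'][100:220,190:330],(700,600),interpolation=cv2.INTER_CUBIC)},'p7')
E
```

```text
t 7.2 draw 0.04954 lat -0.00092 z 2e-05 f [-5.26  6.04  3.23] open 0.030261168390613553 tool [-0.    -1.     0.003] [ 1.e+00 -0.e+00  1.e-04]
t 7.25 draw 0.05071 lat -0.00096 z -2e-05 f [-5.78  3.15  2.26] open 0.030370361809645748 tool [ 0.0015 -1.      0.0028] [1.0e+00 1.5e-03 8.0e-04]
```

View pics/p7.png

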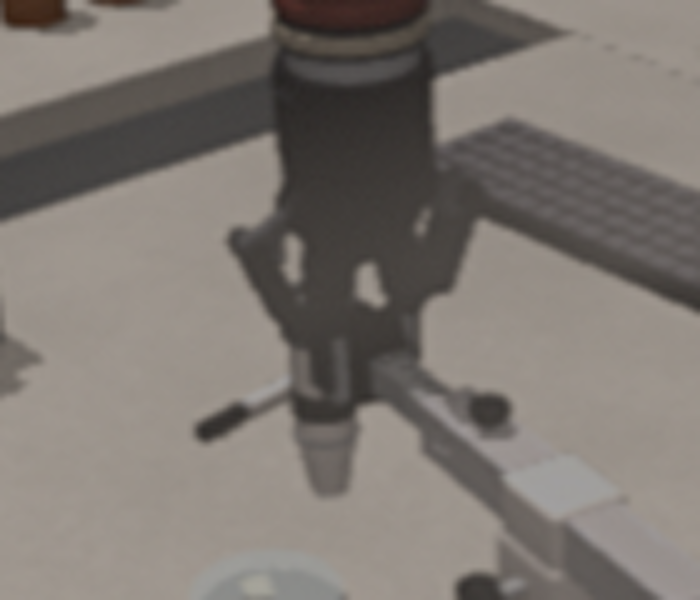

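Request:
arm_command:
  steps:
    - [[0.012,0,0],[0,0,0],0]
    - [[0.026,0,0],[0,0,0],0]
    - [[0.04,0,0],[0,0,0],0]
    - [[0.0495,0,0],[0,0,0],0]
    - [[0.0495,0,0],[0,0,0],0]

```text
t: 7.75
tool_pos: [0.5413, -0.0914, 0.2057]
tool_rot: [-1.146, 1.302, -1.303]
contact_force: [-5.2, 4.6, 2.8]
opening: 0.0304
```

Run:
```python
from h import *
st()
a=ctrl.get_image('scene');b=ctrl.get_image('top');st()
save(a,'s8');save(b,'t8')
save({'img':cv2.resize(a['img'][120:220,200:320],(720,600),interpolation=cv2.INTER_CUBIC)},'p8')
save({'img':cv2.resize(b['img'][180:280,230:370],(770,550),interpolation=cv2.INTER_CUBIC)},'p8t')
```

```text
t 7.75 draw 0.10056 lat -0.00188 z -4e-05 f [-5.21  4.56  2.85] open 0.030383966847271134 tool [ 1.e-04 -1.e+00  6.e-04] [1.0e+00 1.0e-04 2.1e-03]
t 7.85 draw 0.09997 lat -0.00189 z -5e-05 f [-5.41  4.05  2.56] open 0.03032019697211129 tool [-2.e-04 -1.e+00  6.e-04] [ 1.0e+00 -2.0e-04  1.6e-03]
```

View pics/p8.png

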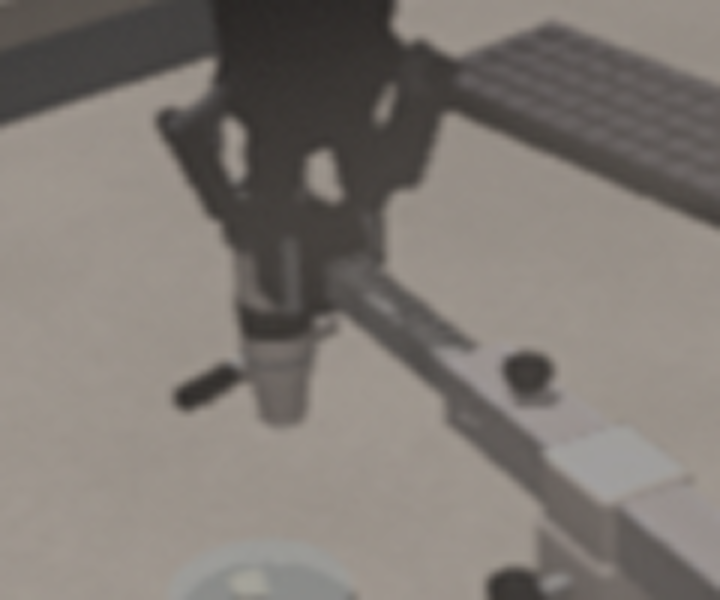

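View pics/p8t.png

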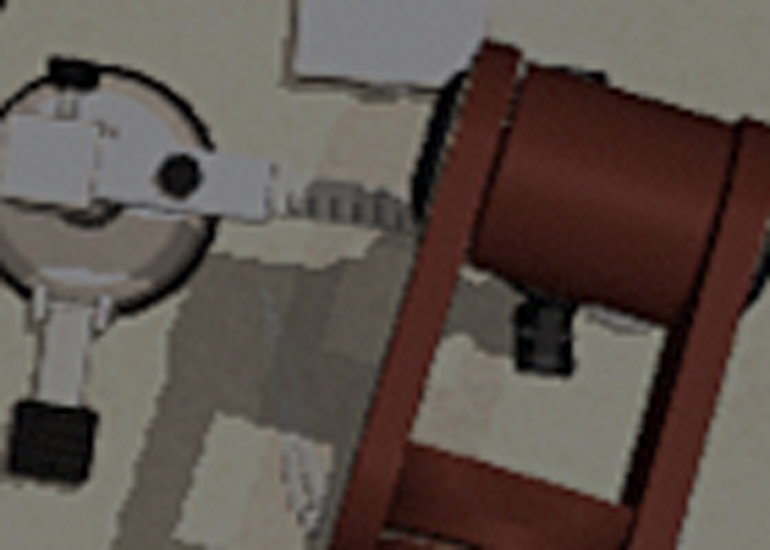

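Run:
```python
from h import *
a=ctrl.get_image('scene');b=ctrl.get_image('top');st()
i0=cv2.cvtColor(cv2.imread('pics/s0.png'),cv2.COLOR_BGR2RGB)
axis=lambda d,z: goal(0,-.175-d,z)
p0=proj(a,axis(0,.14))
res={}
g=lambda im: cv2.GaussianBlur(cv2.cvtColor(im,cv2.COLOR_RGB2GRAY),(3,3),0).astype(np.float32)
T0=g(i0);T1=g(a['img'])
for d in np.arange(.090,.1101,.001):
    # warp of vertical-plane patch (facing camera) between shots
    o=np.array(a['world_from_camera'])[:3,3]; v=axis(0,0)-o; v[2]=0; v/=np.linalg.norm(v); s_=np.array([-v[1],v[0],0])
    us=np.linspace(-.016,.016,40); zs=np.linspace(.118,.165,50)
    def samp(T,dd):
        m=np.array([[proj(a,axis(dd,z)+u*s_) for u in us] for z in zs],np.float32)
        return cv2.remap(T,m[...,1].copy(),m[...,0].copy(),cv2.INTER_CUBIC)
    A=samp(T0,0);B=samp(T1,d)
    print(round(d,3),np.corrcoef(A.ravel(),B.ravel())[0,1].round(4))
# scale rectified, 5px/mm, s= distance beyond mouth
im=[]
for p,k in((b,'t'),(a,'s')):
    ss=np.linspace(-.02,.09,770); xs=np.linspace(-.016,.016,160)
    m=np.array([[proj(p,goal(x,-.1-s0,.234)) for s0 in ss] for x in xs],np.float32)
    im.append(cv2.remap(p['img'],m[...,1].copy(),m[...,0].copy(),cv2.INTER_CUBIC))
im=np.vstack(im).astype(float)*1.6
for k in range(-2,10): im[150:170,int((.02+k*.01)/.11*770)-1]=[255,0,0]
save({'img':np.clip(im,0,255).astype(np.uint8)},'p9')
```

```text
t 7.95 draw 0.09978 lat -0.00188 z -3e-05 f [-4.44  4.55  3.22] open 0.030017703323143328 tool [-2.e-04 -1.e+00  7.e-04] [ 1.0e+00 -2.0e-04  1.2e-03]
0.09 0.6903
0.091 0.7345
0.092 0.7787
0.093 0.8209
0.094 0.8593
0.095 0.8919
0.096 0.9168
0.097 0.9323
0.098 0.937
0.099 0.9302
0.1 0.912
0.101 0.8831
0.102 0.8452
0.103 0.8007
0.104 0.7521
0.105 0.7017
0.106 0.6518
0.107 0.6035
0.108 0.5577
0.109 0.515
0.11 0.4752
```

View pics/p9.png

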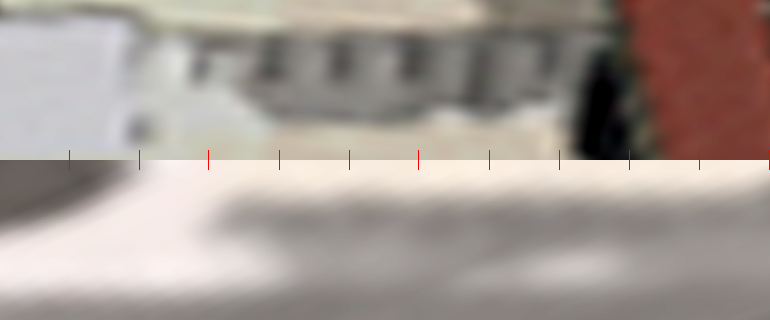

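Run:
```python
from h import *
b=ctrl.get_image('top');b2=ctrl.get_image('top');st()
I=(cv2.imread('pics/t8.png')[...,::-1].astype(float)+b['img']+b2['img'])/3
def rect(z,s0,s1,x0,x1,step=.00025):
    ss=np.arange(s0,s1,step);xs=np.arange(x0,x1,step)
    m=np.array([[proj(b,goal(x,-.1-s,z)) for s in ss] for x in xs],np.float32)
    return ss,xs,cv2.remap(I.mean(2).astype(np.float32),m[...,1].copy(),m[...,0].copy(),cv2.INTER_CUBIC)
ss,xs,R=rect(.253,-.052,-.028,-.012,.012)
w=np.clip(60-R,0,None);w=np.clip(np.percentile(R,50)-20-R,0,None)
print('screw s',(w.sum(0)@ss)/w.sum(),'x',(w.sum(1)@xs)/w.sum(), R.min(),np.percentile(R,50))
v=np.clip(R*2,0,255)
ss,xs,R=rect(.234,-.03,.07,-.014,.014)
for x in (-.006,-.003,0,.003,.006):
    k=abs(xs-x)<.0012; p=R[k].mean(0)
    print(x,[int(q) for q in p[::4]])
ss2,xs2,R2=rect(.239,-.03,.07,-.018,.018)
save({'img':np.clip(np.repeat(cv2.resize(np.vstack([R,R2[:, :]]),None,fx=1.9,fy=1.9)[...,None]*2,3,2),0,255).astype(np.uint8)},'p10')
k=(xs<.006)&(xs>.001);p=R[k].mean(0);p=cv2.GaussianBlur(p[None],(0,0),3)[0]
print('minima',[ (ss[i].round(5),int(p[i])) for i in range(1,len(p)-1) if p[i]<p[i-1] and p[i]<=p[i+1]])
k=(xs>-.007)&(xs<-.001);p=R[k].mean(0);p=cv2.GaussianBlur(p[None],(0,0),3)[0]
print('minima-',[ (ss[i].round(5),int(p[i])) for i in range(1,len(p)-1) if p[i]<p[i-1] and p[i]<=p[i+1]])
```

```text
t 8.05 draw 0.09964 lat -0.00185 z -2e-05 f [-5.85  4.41  2.57] open 0.030179012766766197 tool [-3.e-04 -1.e+00  7.e-04] [ 1.0e+00 -3.0e-04  1.1e-03]
screw s -0.04011166123408106 x 0.0018929957872002104 -4.1111298 61.789375
-0.006 [130, 128, 126, 126, 126, 127, 127, 127, 127, 126, 126, 127, 127, 127, 127, 127, 127, 127, 127, 127, 126, 126, 126, 127, 127, 131, 132, 123, 110, 100, 98, 102, 109, 117, 125, 129, 126, 114, 97, 82, 74, 72, 73, 78, 82, 81, 77, 68, 57, 53, 58, 68, 77, 83, 87, 87, 83, 72, 61, 55, 60, 69, 76, 80, 83, 85, 82, 72, 60, 53, 55, 61, 67, 72, 75, 75, 71, 62, 54, 52, 56, 63, 69, 73, 76, 78, 74, 64, 54, 52, 59, 67, 72, 73, 65, 53, 42, 37, 37, 36]
-0.003 [133, 131, 130, 128, 126, 126, 126, 126, 126, 126, 126, 126, 125, 126, 126, 126, 126, 126, 126, 126, 126, 126, 125, 125, 127, 130, 129, 120, 108, 103, 105, 112, 119, 124, 130, 134, 130, 115, 98, 90, 94, 98, 99, 98, 95, 92, 83, 69, 57, 54, 61, 71, 79, 84, 89, 92, 86, 71, 57, 53, 59, 70, 79, 85, 91, 93, 87, 74, 60, 54, 56, 62, 68, 74, 79, 80, 75, 63, 53, 51, 57, 65, 72, 76, 80, 81, 75, 64, 54, 55, 63, 67, 68, 61, 45, 27, 1
[... 1330 characters left out ...]
6, 93, 70, 39, 12, -5, -4, 4, 13, 24]
minima [(np.float64(-0.022), 126), (np.float64(-0.0175), 126), (np.float64(-0.01175), 126), (np.float64(-0.0085), 126), (np.float64(-0.001), 120), (np.float64(0.00825), 121), (np.float64(0.01875), 79), (np.float64(0.0285), 81), (np.float64(0.04), 70), (np.float64(0.04825), 53), (np.float64(0.056), 79), (np.float64(0.066), -3)]
minima- [(np.float64(-0.02525), 126), (np.float64(-0.0195), 126), (np.float64(-0.0145), 126), (np.float64(-0.00825), 126), (np.float64(-0.0005), 103), (np.float64(0.01), 87), (np.float64(0.01875), 56), (np.float64(0.029), 57), (np.float64(0.03925), 55), (np.float64(0.04875), 53), (np.float64(0.0585), 55), (np.float64(0.06675), 27)]
```

View pics/p10.png

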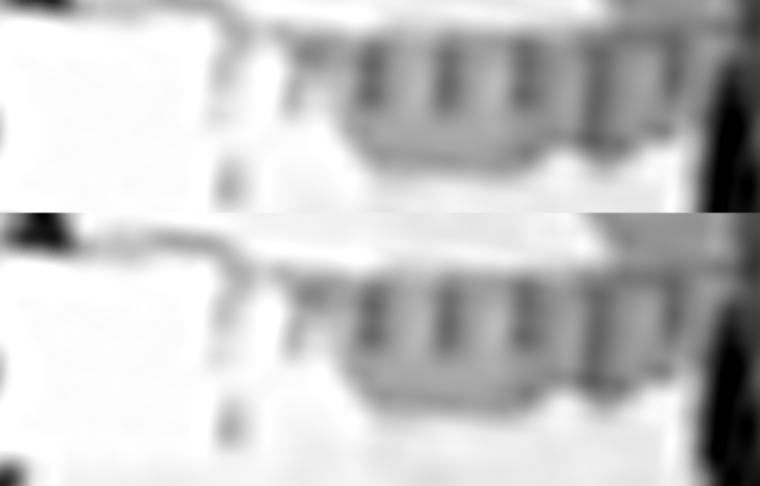

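Request:
arm_command:
  steps:
    - [[0.001,0,0],[0,0,0],0]
    - [[0.001,0,0],[0,0,0],0]
    - [[0.001,0,0],[0,0,0],0]
  force: 50

```text
t: 8.35
tool_pos: [0.5413, -0.091, 0.2057]
tool_rot: [-1.144, 1.302, -1.302]
contact_force: [-2.3, 4.0, 1.5]
opening: 0.03
```

```bash
cat > m.py <<'E'
from h import *
st();b=ctrl.get_image('top');b2=ctrl.get_image('top');b3=ctrl.get_image('top');b4=ctrl.get_image('top');st()
I=(b3['img'].astype(float)+b4['img']+b['img']+b2['img'])/4
ss=np.arange(-.03,.07,.00025);xs=np.arange(-.007,-.001,.00025)
m=np.array([[proj(b,goal(x,-.1-s,.234)) for s in ss] for x in xs],np.float32)
R=cv2.remap(I.mean(2).astype(np.float32),m[...,1].copy(),m[...,0].copy(),cv2.INTER_CUBIC)
p=cv2.GaussianBlur(R.mean(0)[None],(0,0),3)[0]
print('minima-',[ (ss[i].round(5)*1e3,int(p[i])) for i in range(1,len(p)-1) if p[i]<p[i-1] and p[i]<=p[i+1] and ss[i]>-.004])
E
python3 m.py
```

```text
t 8.35 draw 0.10011 lat -0.00192 z 2e-05 f [-2.28  4.    1.48] open 0.029983097806612836 tool [-1.6e-03 -1.0e+00  9.0e-04] [ 1.     -0.0016  0.0011]
t 8.55 draw 0.10011 lat -0.00193 z -1e-05 f [-1.98  4.7   1.53] open 0.030262685542578164 tool [-1.6e-03 -1.0e+00  8.0e-04] [ 1.     -0.0016  0.0011]
minima- [(np.float64(-0.5), 99), (np.float64(9.25), 83), (np.float64(19.0), 56), (np.float64(29.0), 57), (np.float64(39.25), 51), (np.float64(49.0), 52), (np.float64(58.75), 53), (np.float64(68.5), 21)]
```

Request:
arm_command:
  steps:
    - [[0.0005,0,0],[0,0,0],0]
    - [[0.0005,0,0],[0,0,0],0]
    - [[0.0005,0,0],[0,0,0],0]
    - [[0.0005,0,0],[0,0,0],0]

```text
t: 8.95
tool_pos: [0.5413, -0.0912, 0.2057]
tool_rot: [-1.144, 1.302, -1.301]
contact_force: [-2.0, 5.3, 3.0]
opening: 0.03
```

```bash
python3 m.py
python3 - <<'E'
from h import *
a=ctrl.get_image('scene');st();save(a,'s11');
save({'img':cv2.resize(a['img'][150:330,200:400],(720,600),interpolation=cv2.INTER_CUBIC)},'p11')
E
```

```text
t 8.95 draw 0.1003 lat -0.00192 z 4e-05 f [-1.98  5.29  2.97] open 0.029964446606474866 tool [-0.0024 -1.      0.001 ] [ 1.     -0.0024  0.0012]
t 9.15 draw 0.10028 lat -0.00194 z -1e-05 f [-1.61  4.31  1.15] open 0.03057067243858285 tool [-2.4e-03 -1.0e+00  9.0e-04] [ 1.     -0.0024  0.0011]
minima- [(np.float64(-0.5), 95), (np.float64(9.25), 88), (np.float64(19.0), 55), (np.float64(29.0), 58), (np.float64(39.25), 56), (np.float64(49.0), 52), (np.float64(58.75), 54), (np.float64(68.5), 17)]
t 9.2 draw 0.10029 lat -0.00191 z 2e-05 f [-1.84  4.88  1.78] open 0.03006290121987454 tool [-0.0024 -1.      0.001 ] [ 1.     -0.0024  0.0011]
```

View pics/p11.png

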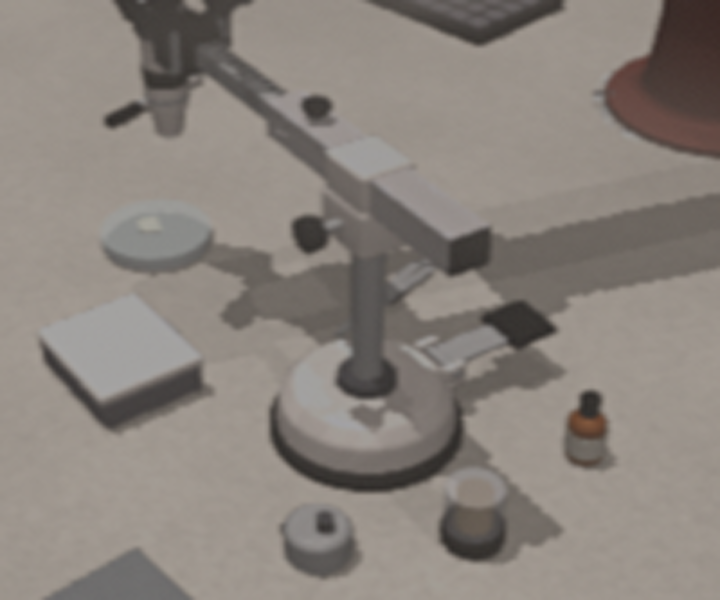

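```bash
python3 -c "
from h import *
print(ctrl.finish_job()); st()"
```

```text
the job is handed in; nothing more can be done
None
the job is handed in; nothing more can be done
```

The base lever is down on its stop. The boom is drawn out to about 100 mm, and the gripper is still squeezing the grip head with the lock button in. I handed the job in at about 9.2 s and no verdict was reported.

- **Lever:** I pressed the pad down onto its stop with about 25 N. Pictures taken after the tool lifted, and again at the end, show it staying level.
- **Grip:** The fingers closed to about 30 mm, a millimetre under the 31 mm given for button in. The boom then slid freely, and the grip is set to 50 N.
- **Boom mark:** The checks disagree by up to 2 mm:

| Check | Reading |
|---|---|
| Tool travel | 100.3 mm, steady over the last 0.25 s |
| Scale lines in the top camera | about 99.2 mm |
| Microscope matched between pictures (before the last two nudges, which added about 0.5 mm of tool travel) | about 98 mm |

  All three lie within the 3 mm allowed.
- **Small things:** In the last scene picture the dish, slide box, counter, objective case and bottle look to be where they were, and nothing is knocked over. I did not check the tweezers or marker closely at the end, because the arm and boom partly hid them. The arm did not pass near either of them.

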